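# Put the drying pot under vacuum: vent shut, hand wheel open one turn

## Task

Start the vacuum drying: push the red vent lever on the pot's lid right round until it is shut against its stop, and only then open the blue hand wheel valve by exactly one full turn, pushing its upright black handle round anticlockwise (seen from above) with your closed fingers until the handle is back where it began, and no further. Push only: do not take the handle or the lever between the fingers, and leave the dropper bottle, rubber stopper, culture dish and tweezers in front where they are.

Things in the scene. Friction and masses are not known exactly. Their poses are not given: they have to be found in the camera images.
- vent_lever (a joint): angle of the vent lever, rad: 0 = open (lever lies along the vent pipe, toward the pot's right seen from the robot), growing clockwise seen from above to 1.571 = shut, a hard stop (lever at right angles to the pipe, its end toward the robot side). It starts between 0 and 0.3. It stays where it is left; about 2 N at the grip moves it.
- lever_pivot (a point): point on the vent lever's upright turning axis at the lever's mid height, over the middle of the pot's clear lid (lid top 46 mm below this point). Its x axis points along the lever to its free end, z up, y square to the lever: as the lever shuts (clockwise from above) it moves toward -y of this frame, so it is pushed on its +y side.
- lever_grip (a point): middle of the outer part of the red lever, 55 mm from the pivot, same axes. The red sleeve is 14 mm wide, 9 mm high and reaches from 22 to 70 mm from the pivot. Under its outer half there is nothing down to the lid, 46 mm below this point; the brass vent pipe under it reaches 32 mm from the pivot and is lower than 11 mm under this point.
- wheel (a joint): angle of the hand wheel, rad: 0 = valve shut (hard stop, where it starts), growing anticlockwise seen from above as the valve opens; one full turn = 6.283. It would go on to 18.85. It stays where it is left; about 2.5 N at the handle moves it. The threaded spindle in its middle rises 4 mm a turn.
- wheel_hub (a point): point on the hand wheel's upright axis, at the height of the middle of the handle. Wheel: blue three-spoke rim of 123 mm outside diameter, rim top 23.5 mm below this point; hub 31 mm across; spindle end stays at least 8 mm below this point at one turn.
- crank_handle: upright black handle on the wheel's rim (its grip spins freely on its pin) above one spoke, 55 mm from the wheel's axis; at most 20 mm thick, 40 mm high; origin at its middle axis, 22 mm under its top and about 24 mm above the rim's top. z up; its yaw means nothing. Where it stands round the wheel at shut differs from start to start.
- vacuum_set: fixed vacuum drying set on a grey base plate 170 x 400 mm (x by y); origin under the plate's middle on the bench, which is also under the wheel's axis. Pump (white case, top at 120 mm) 140 mm to its +y (the left seen from the robot), steel pot 140 mm wide with clear lid (top at 120 mm) 125 mm to its -y with a dial gauge on its front. Only wheel, handle and vent valve (top of lever 171 mm, top of handle 186 mm) stand higher than 120 mm above the bench.
- drop_bottle: loose amber dropper bottle, 30 mm wide, 92 mm high, in front of the set; origin under its middle; to be left alone
- rubber_stopper: loose blue rubber stopper, 33 mm wide, 28 mm high; origin under its middle; to be left alone
- culture_dish: loose lidded culture dish with red medium, 62 mm wide, 15 mm high; origin under its middle; to be left alone
- tweezers: loose steel tweezers, 129 mm long along their y axis, 12 mm high; origin under their middle; to be left alone

How it is judged:
By the outcome, as a careful person would: the job done as asked, in the order asked, and still so for the second after the job is handed in, with the robot touching nothing.
It also fails if it takes over 72 s, if anything falls off the work surface, if the arm or the gripper's body presses on something with over 40 N, if the wrist force passes 120 N, or if a joint passes its speed limit or range.

## Robot

A 6-joint arm with a two-finger parallel gripper is mounted at the origin on a cart in front of the work surface, level with it; the furniture and walls round the work are solid. World frame = base frame: x ahead of the robot, y to its left, z up, the work surface at z = 0. Lengths are in m, angles in rad, forces in N, time in s.
With the tool pointing down it reaches from about 0.375 to 0.975 m from the base axis. Payload 3.8 kg.
Tool frame: the origin (TCP) lies at the very end of the fingers, on their centre line; the grasp point (between the pads) lies 19 mm behind it; z points along the fingers, y is the direction in which the jaws open and shut (so a half turn about z gives the same grasp; the last joint's range is limited). The gripper opens to 85 mm and grips with 20 to 120 N. Pads are 22 mm wide; open, the fingers measure 114 mm over their backs; the gripper's body (76 mm by 85 mm) begins 54 mm behind the grasp point. The pads swing forward as they close: fully open they stand 13 mm farther back than shut.
Start: joints at [1.254, 0.264, 1.604, -0, 1.274, -0.037], TCP at [0.186, 0.649, 0.231] pointing down, gripper open.
Joint ranges: [-2.63, 2.63], [-0.94, 2.18], [0.31, 2.57], [-1.31, 4.45], [0, 2.66], [-2.55, 2.55]. Speed limits (rad/s): [2.57, 2.57, 3.14, 3.14, 3.14, 3.14].

## Interface

Orientations are given as a rotation vector (axis times angle).
In Python, from workcell import bot, viewer gives the robot as it stands.
- The arm moves only by the tool jog_arm, never from a script. Its argument "motion" is a list of rows, each an object of numbers: "dx", "dy", "dz": the shift along the world's x, y, z in cm; "turn": the turn about the world's z in rad. A call has 1 to 12 rows; each row shifts and turns the commanded pose from where the row before left it; what a row does not reach is not made up. A row lasts 1/12 s, in which the tool goes at most 41.7 mm and 7.16 degrees, less where a joint would pass 70% of its speed; a pose out of reach is approached as far as the arm can. A call is refused whole if a number of a shift passes 4.17 or a number of a turn 0.125, either way. A call with a gripper value outside its range is refused whole. "fingers" is the finger opening in cm, from 0 to 8.54, set as the call begins (left out, the last holds). The fingers move at their own pace and stop on an object; "grip_force" is the grip in N (left out, the last holds). Time passes only in rows, so rows that do not move let the fingers close. It gives the time, the measured TCP pose, the force and the opening at its end, in the units of the state.
- bot.read_state(): the state, without advancing time (a new reading comes with each control period).
- viewer.read_camera(name): name is "side" or "top" or "wrist"; returns (picture, depth): 480x640x3 uint8, red, green, blue; 480x640 float32, m along the optical axis (not along the pixel's ray), 0 where there is no reading.
- viewer.camera_info(name): a dict with "vertical_fov" (degrees; the focal length in pixels is half the picture's height over the tangent of half this angle, whatever the lens; pixels are square), "cx", "cy" (the principal point, pixels), "R" (3x3) and "t" (3): a world point X has camera coordinates R X + t. Camera axes: x right, y down, z forward; pixel columns grow to the right and rows downward; lengths in m; the calibration is good to about 2 mm. A picture is of the moment at which its call begins: read the wrist's pose just before it. camera_info takes no time and is no camera call; for the wrist camera it gives the pose at the moment of the call.
- bot.finish_job(): hands the job in, once; it reports no verdict.
The state is a dict: "time": time; "q": joint angles; "joint_vel": joint speeds; "joint_torque": joint torques, N m; "tool_pos": TCP position; "tcp_rot": TCP orientation; "wrist_force": force on the tool from outside, world axes, zero at the start; "torque": the same for the moment, N m; "width": opening from 0.0 (shut) to 1.0 (fully open).
Only numpy, scipy, OpenCV 4.12 (cv2) and the standard library are available. Lean on these libraries where they do the work, as an engineer would, in place of code of your own. Each camera call takes 0.05 s, during which the arm holds its last target. There are 200 camera calls.

## Working session

There is one attempt and no reset: what is moved stays moved. The work goes in short steps, Python scripts to look and compute and a tool call to move; the robot and the scene stay as the last step left them, time stands still between calls to the robot, and variables do not carry over. Pictures are saved under pics/ and viewed, about 8 in all and at most 12, crops included, and the job is handed in when it is done.

Besides the shell and the picture viewer there is one more tool, called after "Emit:" as name(argument=value, ...), one argument or row to a line, values as JSON. jog_arm: Moves the arm, as the interface text tells. Its arguments: {"type":"object","properties":{"motion":{"type":"array"},"fingers":{"type":"number"},"grip_force":{"type":"number"}},"required":["motion"]}

```bash
mkdir -p pics; ls
cat > h.py <<'E'
from workcell import bot, viewer
import numpy as np, cv2
def snap(n,f):
    i=viewer.camera_info(n); p,d=viewer.read_camera(n)
    cv2.imwrite(f'pics/{f}.png',p[:,:,::-1]); np.savez(f'pics/{f}.npz',p=p,d=d,**{k:i[k] for k in('vertical_fov','cx','cy','R','t')})
def cloud(f):
    z=np.load(f'pics/{f}.npz'); d=z['d']; h,w=d.shape
    fl=h/2/np.tan(np.radians(z['vertical_fov'])/2)
    v,u=np.mgrid[:h,:w]
    c=np.stack([(u-z['cx'])/fl*d,(v-z['cy'])/fl*d,d],-1)
    X=(c-z['t'])@z['R']; X[d==0]=np.nan
    return z['p'],X
E
python3 - <<'E'
from h import *
for n in('top','side'): snap(n,n+'0'); i=viewer.camera_info(n); print(n,i)
print(bot.read_state())
a=cv2.imread('pics/top0.png');b=cv2.imread('pics/side0.png')
E
```

```text
pics
top {'vertical_fov': 50.58035516342001, 'cx': 318.60190087766847, 'cy': 232.63840620272114, 'R': array([[ 3.41985542e-02, -9.99414788e-01, -7.34927260e-04],
       [-9.76524569e-01, -3.32587824e-02, -2.12822979e-01],
       [ 2.12673990e-01,  7.99591271e-03, -9.77090497e-01]]), 't': array([0.14597284, 0.55830743, 0.87612485])}
side {'vertical_fov': 52.74745625780458, 'cx': 322.4432758417993, 'cy': 241.71757595915807, 'R': array([[ 0.93771955, -0.34736338,  0.00455348],
       [-0.18806812, -0.51862988, -0.83405841],
       [ 0.29208292,  0.78125651, -0.55165735]]), 't': array([-0.43833682,  0.30335839,  0.70254542])}
{'time': 0.1, 'q': array([ 1.25406995e+00,  2.64697710e-01,  1.60522504e+00,  5.88863989e-06,
        1.27370151e+00, -3.68977616e-02]), 'joint_vel': array([-8.59868687e-04, -9.91379711e-04, -5.98160806e-03, -4.74299816e-05,
       -2.87548178e-04,  3.84135088e-04]), 'joint_torque': array([ 3.76302514e-04, -5.16711187e+01, -3.68587089e+01, -1.36357741e-06,
        6.31073141e-03,  1.13419392e-05]), 'tool_pos': array([0.18622369, 0.64812355, 0.23007981]), 'tcp_rot': array([-0.43807291, -3.11053158,  0.00313956]), 'wrist_force': array([-0.44295233,  0.08621285, -0.06503501]), 'torque': array([-0.0149672 ,  0.00671744, -0.00033047]), 'width': 0.9971992690208502}
```

View pics/top0.png

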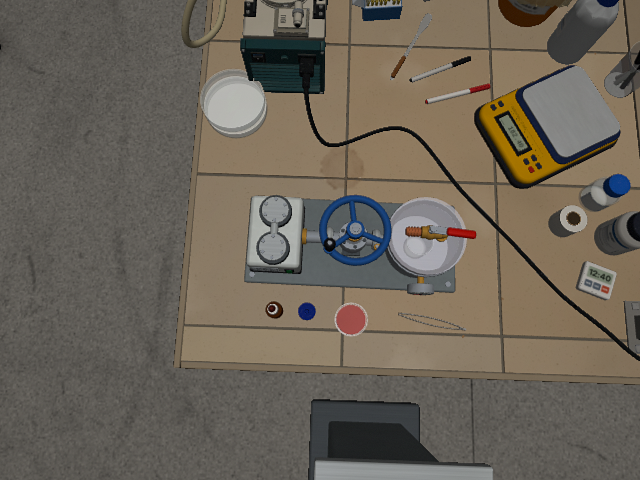

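View pics/side0.png

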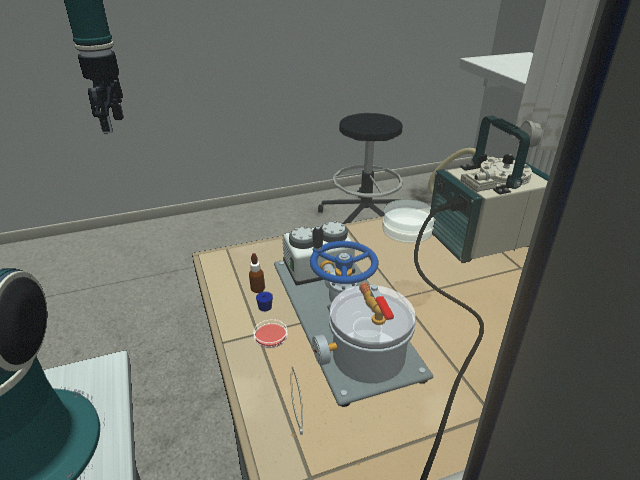

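The top view shows the wheel at (355,230), the handle at about (330,244), and the red lever from (447,233) to (476,234). Next I'll measure these in the point cloud.

Run:
```python
from h import *
for f,boxs in(('top0',dict(w=(310,400,185,275),l=(425,485,220,245))),('side0',dict(w=(300,385,220,300),l=(350,400,275,330)))):
    p,X=cloud(f); P=p.astype(int); r,g,b=P[...,0],P[...,1],P[...,2]; z=X[...,2]
    def m(k):
        a=np.zeros(z.shape,bool); u0,u1,v0,v1=boxs[k]; a[v0:v1,u0:u1]=1; return a
    w=m('w')&(b>r+50)&(z>.13)&(z<.2); q=X[w]; 
    A=np.c_[2*q[:,:2],np.ones(len(q))]
    c,R=cv2.minEnclosingCircle(q[:,:2].astype(np.float32)); print(f,'wheel',c,R,np.median(q[:,2]),len(q))
    k=m('w')&(P.max(-1)<60)&(z>.15)&(z<.2); q=X[k]; 
    if len(q): print('handle',len(q),q.mean(0),q.min(0),q.max(0))
    l=m('l')&(r>150)&(g<70)&(z>.14)&(z<.19); q=X[l]; print('lever',len(q),q.mean(0),q.min(0),q.max(0))
    rc=cv2.minAreaRect(q[:,:2].astype(np.float32)); print(rc, cv2.boxPoints(rc).round(4).tolist())
    u,s,vt=np.linalg.svd(q[:,:2]-q[:,:2].mean(0)); print(vt[0])
a=cv2.imread('pics/top0.png')[180:300,240:490]; cv2.imwrite('pics/c1.png',cv2.resize(a,None,fx=3.2,fy=3.2,interpolation=cv2.INTER_CUBIC))
```

```text
top0 wheel (0.5431526303291321, 0.1042652279138565) 0.06237933784723282 0.13942152125195026 1670
handle 111 [0.50814998 0.14623409 0.18087781] [0.50108111 0.13694465 0.1546579 ] [0.51857282 0.15488126 0.18898469]
lever 114 [ 0.53734928 -0.06676419  0.17111342] [ 0.53233259 -0.08781634  0.16788373] [ 0.54279359 -0.04723335  0.17461758]
((0.537036657333374, -0.06731831282377243), (0.040648024529218674, 0.00798343401402235), 82.68563842773438) [[0.5304999947547913, -0.08699999749660492], [0.5383999943733215, -0.08799999952316284], [0.5436000227928162, -0.04769999906420708], [0.5357000231742859, -0.04670000076293945]]
[-0.09312447 -0.99565448]
side0 wheel (0.5436452627182007, 0.10314132273197174) 0.06233193725347519 0.14048222595801751 1090
handle 175 [0.50916142 0.1402833  0.17078909] [0.50178338 0.1345872  0.15001213] [0.52108581 0.14888459 0.18826111]
lever 162 [ 0.5371225  -0.0710301   0.17199177] [ 0.53077331 -0.09131985  0.16862651] [ 0.54399462 -0.04623628  0.17413333]
((0.5373504757881165, -0.06890487670898438), (0.04503494128584862, 0.011276468634605408), 86.55587768554688) [[0.5303999781608582, -0.09099999815225601], [0.5415999889373779, -0.0917000025510788], [0.5443000197410583, -0.046799998730421066], [0.5331000089645386, -0.04610000178217888]]
[-0.07619309 -0.99709308]
```

View pics/c1.png

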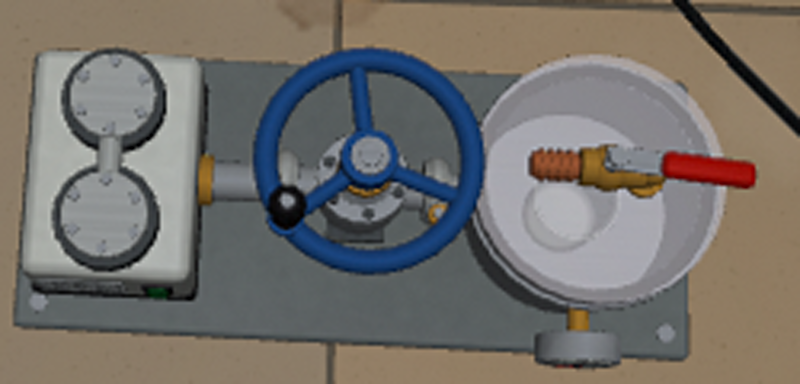

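Emit:
jog_arm(
  motion=[
    {"dx": 1.5, "dy": -2.8, "dz": 0.3, "turn": 0.023},
    {"dx": 1.9, "dy": -3.5, "dz": 0.3, "turn": 0.023},
    {"dx": 1.9, "dy": -3.5, "dz": 0.3, "turn": 0.023},
    {"dx": 1.9, "dy": -3.5, "dz": 0.3, "turn": 0.023},
    {"dx": 1.9, "dy": -3.5, "dz": 0.3, "turn": 0.023},
    {"dx": 1.9, "dy": -3.5, "dz": 0.3, "turn": 0.023},
    {"dx": 1.9, "dy": -3.5, "turn": 0.023},
    {"dx": 1.9, "dy": -3.5, "turn": 0.023},
    {"dx": 1.9, "dy": -3.5, "turn": 0.023},
    {"dx": 1.9, "dy": -3.5, "turn": 0.023},
    {"dx": 1.9, "dy": -3.5, "turn": 0.023},
    {"dx": 1.9, "dy": -3.5, "turn": 0.023},
  ],
  fingers=0,
  grip_force=40,
)

```text
validation failed for argument at $.mo...
```

Emit:
jog_arm(
  motion=[
    {"dx": 1.5, "dy": -2.8, "dz": 0.3, "turn": 0.023},
    {"dx": 1.9, "dy": -3.5, "dz": 0.3, "turn": 0.023},
    {"dx": 1.9, "dy": -3.5, "dz": 0.3, "turn": 0.023},
    {"dx": 1.9, "dy": -3.5, "dz": 0.3, "turn": 0.023},
    {"dx": 1.9, "dy": -3.5, "dz": 0.3, "turn": 0.023},
    {"dx": 1.9, "dy": -3.5, "dz": 0.3, "turn": 0.023},
    {"dx": 1.9, "dy": -3.5, "dz": 0.0, "turn": 0.023},
    {"dx": 1.9, "dy": -3.5, "dz": 0.0, "turn": 0.023},
    {"dx": 1.9, "dy": -3.5, "dz": 0.0, "turn": 0.023},
    {"dx": 1.9, "dy": -3.5, "dz": 0.0, "turn": 0.023},
    {"dx": 1.9, "dy": -3.5, "dz": 0.0, "turn": 0.023},
    {"dx": 1.9, "dy": -3.5, "dz": 0.0, "turn": 0.023},
  ],
  fingers=0,
  grip_force=40,
)

```text
time: 1.1
tool_pos: [0.4106, 0.2338, 0.249]
tcp_rot: [-0.004, -3.141, 0.0]
wrist_force: [0.5, -0.4, 0.2]
width: 0.001
```

Emit:
jog_arm(
  motion=[
    {"dx": 1.7, "dy": -3.1, "dz": 0, "turn": 0},
    {"dx": 1.7, "dy": -3.1, "dz": 0, "turn": 0},
    {"dx": 1.7, "dy": -3.1, "dz": 0, "turn": 0},
    {"dx": 1.7, "dy": -3.1, "dz": 0, "turn": 0},
    {"dx": 1.7, "dy": -3.1, "dz": 0, "turn": 0},
    {"dx": 1.7, "dy": -3.1, "dz": 0, "turn": 0},
    {"dx": 1.7, "dy": -3.1, "dz": 0, "turn": 0},
    {"dx": 1.7, "dy": -3.1, "dz": 0, "turn": 0},
    {"dx": 1.7, "dy": -3.1, "dz": 0, "turn": 0},
    {"dx": 1.3, "dy": -2.6, "dz": 0, "turn": 0},
    {"dx": 0, "dy": 0, "dz": 0, "turn": 0},
    {"dx": 0, "dy": 0, "dz": 0, "turn": 0},
  ],
)

```text
time: 2.1
tool_pos: [0.5764, -0.0706, 0.2484]
tcp_rot: [-0.01, -3.14, -0.001]
wrist_force: [0.1, 0.4, -0.2]
width: 0.005
```

Run:
```python
from h import *
for n in('wrist','side'): snap(n,n+'1')
print(bot.read_state()['tool_pos'])
a=cv2.imread('pics/wrist1.png');b=cv2.imread('pics/side1.png')
cv2.imwrite('pics/c2.png',cv2.resize(np.hstack([a,b]),(800,300),interpolation=cv2.INTER_AREA))
```

```text
[ 0.57570748 -0.06876564  0.24860351]
```

View pics/c2.png

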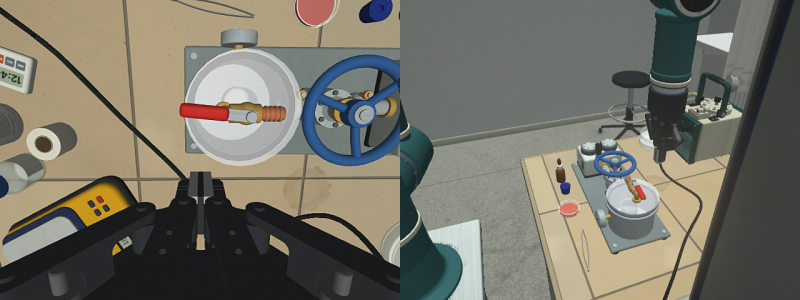

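The wrist view (half scale) shows the lever from (180,110) to (230,113), the wheel around (365,112), and the closed fingertip at (200,175). I'll refine the positions from this view.

Run:
```python
from h import *
p,X=cloud('wrist1'); P=p.astype(int); r,g,b=P[...,0],P[...,1],P[...,2]; z=X[...,2]
l=(r>130)&(g<70)&(b<70)&(z>.155)&(z<.19)&(X[...,1]<0); q=X[l]; rc=cv2.minAreaRect(q[:,:2].astype(np.float32)); print(len(q),rc,cv2.boxPoints(rc).round(4).tolist(),np.median(q[:,2]))
w=(b>r+50)&(z>.125)&(z<.2)&(X[...,1]>0); q=X[w]; print('blue',len(q),q.min(0),q.max(0),np.median(q[:,2]))
# circle fit from outer points
a=q[:,:2].astype(float); h=cv2.convexHull(a.astype(np.float32))[:,0]
from scipy.optimize import least_squares
s=least_squares(lambda v:np.hypot(*(h-v).T)-.0615,[.543,.104],loss='soft_l1',f_scale=.001); print(s.x)
k=(P.max(-1)<60)&(z>.155)&(z<.195)&(X[...,1]>.02)&(X[...,1]<.2)&(X[...,0]<.62);q=X[k];print('handle',len(q),q.mean(0) if len(q) else'')
# finger profile
f=(z>.24)&(z<.27)&(abs(X[...,1]+.07)<.03); q=X[f]; print('finger',len(q),q.min(0),q.max(0))
```

```text
1576 ((0.5377168655395508, -0.06669095158576965), (0.04660824313759804, 0.013120073825120926), 84.44774627685547) [[0.5289000272750854, -0.0892999991774559], [0.5419999957084656, -0.09049999713897705], [0.546500027179718, -0.04410000145435333], [0.5333999991416931, -0.042899999767541885]] 0.17065683364445117
blue 9862 [0.48376644 0.042792   0.12847107] [0.60513115 0.1533705  0.14433171] 0.13932998821418396
[0.5438013  0.10394874]
handle 0 
finger 1211 [ 0.56399577 -0.08388101  0.25199903] [ 0.57000044 -0.05668566  0.2699981 ]
```

Emit:
jog_arm(
  motion=[
    {"dx": 0, "dy": -0.5, "dz": -1.5, "turn": 0},
    {"dx": 0, "dy": 0, "dz": -2.5, "turn": 0},
    {"dx": 0, "dy": 0, "dz": -2.5, "turn": 0},
    {"dx": 0, "dy": 0, "dz": -2.0, "turn": 0},
    {"dx": 0, "dy": 0, "dz": -1.4, "turn": 0},
    {"dx": -0.5, "dy": 0, "dz": 0, "turn": 0},
    {"dx": -0.6, "dy": 0, "dz": 0, "turn": 0},
    {"dx": -0.6, "dy": 0, "dz": 0, "turn": 0},
    {"dx": 0, "dy": 0, "dz": 0, "turn": 0},
    {"dx": 0, "dy": 0, "dz": 0, "turn": 0},
  ],
)

```text
time: 3.03
tool_pos: [0.5599, -0.0742, 0.152]
tcp_rot: [0.006, 3.139, -0.001]
wrist_force: [0.3, -0.1, 0.2]
width: 0.002
```

Emit:
jog_arm(
  motion=[
    {"dx": -0.45, "dy": -0.15, "dz": 0, "turn": 0},
    {"dx": -0.45, "dy": -0.15, "dz": 0, "turn": 0},
    {"dx": -0.45, "dy": -0.15, "dz": 0, "turn": 0},
    {"dx": -0.45, "dy": -0.15, "dz": 0, "turn": 0},
    {"dx": -0.55, "dy": 0.0, "dz": 0, "turn": 0},
    {"dx": -0.55, "dy": 0.05, "dz": 0, "turn": 0},
    {"dx": -0.55, "dy": 0.15, "dz": 0, "turn": 0},
    {"dx": -0.55, "dy": 0.2, "dz": 0, "turn": 0},
    {"dx": -0.55, "dy": 0.25, "dz": 0, "turn": 0},
    {"dx": -0.5, "dy": 0.3, "dz": 0, "turn": 0},
    {"dx": -0.5, "dy": 0.4, "dz": 0, "turn": 0},
    {"dx": -0.5, "dy": 0.45, "dz": 0, "turn": 0},
  ],
)

```text
time: 4.03
tool_pos: [0.4983, -0.0621, 0.1502]
tcp_rot: [-0.006, -3.141, 0.001]
wrist_force: [2.2, -1.5, -0.2]
width: -0.002
```

Contact force is about 2.6 N, as expected. On to the stop.

Emit:
jog_arm(
  motion=[
    {"dx": -0.35, "dy": 0.45, "dz": 0, "turn": 0},
    {"dx": -0.3, "dy": 0.5, "dz": 0, "turn": 0},
    {"dx": -0.3, "dy": 0.5, "dz": 0, "turn": 0},
    {"dx": -0.2, "dy": 0.4, "dz": 0, "turn": 0},
    {"dx": 0, "dy": 0.3, "dz": 0, "turn": 0},
    {"dx": 0, "dy": 0.1, "dz": 0, "turn": 0},
    {"dx": 0, "dy": 0, "dz": 0, "turn": 0},
  ],
)

```text
time: 4.62
tool_pos: [0.4864, -0.0406, 0.1501]
tcp_rot: [-0.004, -3.139, 0.004]
wrist_force: [-2.2, -6.6, 2.0]
width: -0.002
```

Emit:
jog_arm(
  motion=[
    {"dx": 0, "dy": 0.2, "dz": 0, "turn": 0},
    {"dx": 0, "dy": 0.2, "dz": 0, "turn": 0},
    {"dx": 0, "dy": 0, "dz": 0, "turn": 0},
    {"dx": 0, "dy": 0, "dz": 0, "turn": 0},
  ],
)

```text
time: 4.95
tool_pos: [0.4864, -0.0401, 0.1502]
tcp_rot: [-0.003, -3.139, 0.014]
wrist_force: [-3.4, -17.7, 1.7]
width: -0.004
```

Emit:
jog_arm(
  motion=[
    {"dx": 0, "dy": -1.0, "dz": 0, "turn": 0},
    {"dx": 0, "dy": -1.5, "dz": 0, "turn": 0},
    {"dx": 0, "dy": -0.5, "dz": 2.5, "turn": 0},
    {"dx": 0, "dy": 0, "dz": 3.5, "turn": 0},
    {"dx": 0, "dy": 0, "dz": 3.0, "turn": 0.05},
    {"dx": 0, "dy": 0, "dz": 1.0, "turn": 0.05},
    {"dx": 0.6, "dy": 2.0, "dz": 0, "turn": 0.1},
    {"dx": 0.8, "dy": 3.2, "dz": 0, "turn": 0.1},
    {"dx": 0.8, "dy": 3.2, "dz": 0, "turn": 0.1},
    {"dx": 0.8, "dy": 3.2, "dz": 0, "turn": 0.1},
    {"dx": 0.8, "dy": 3.2, "dz": 0, "turn": 0.1},
    {"dx": 0.8, "dy": 3.2, "dz": 0, "turn": 0.1},
  ],
)

```text
time: 5.95
tool_pos: [0.5329, 0.1162, 0.2499]
tcp_rot: [1.078, -2.949, -0.002]
wrist_force: [0.2, -0.5, 0.5]
width: 0.004
```

Emit:
jog_arm(
  motion=[
    {"dx": 0.6, "dy": 3.0, "dz": 0, "turn": 0},
    {"dx": 0.2, "dy": 1.5, "dz": 0, "turn": 0},
    {"dx": 0, "dy": 0, "dz": 0, "turn": 0},
    {"dx": 0, "dy": 0, "dz": 0, "turn": 0},
    {"dx": 0, "dy": 0, "dz": 0, "turn": 0},
  ],
)

```text
time: 6.37
tool_pos: [0.5409, 0.1588, 0.2497]
tcp_rot: [1.071, -2.952, 0.0]
wrist_force: [0.5, 0.3, 0.0]
width: 0.003
```

Run:
```python
from h import *
s=bot.read_state(); print(s['tool_pos'],s['tcp_rot'],s['q'],s['time'])
for n in('wrist','side'): snap(n,n+'2')
a=cv2.imread('pics/wrist2.png');b=cv2.imread('pics/side2.png')[200:420,240:533]
cv2.imwrite('pics/c3.png',cv2.resize(np.hstack([cv2.resize(a,(640,480)),cv2.resize(b,(640,480))]),(800,300),interpolation=cv2.INTER_AREA))
p,X=cloud('side2'); P=p.astype(int); r,g,b=P[...,0],P[...,1],P[...,2]; z=X[...,2]
l=(r>130)&(g<70)&(b<70)&(z>.165)&(z<.19)&(X[...,1]<.02); q=X[l]; print(len(q),q.mean(0),cv2.minAreaRect(q[:,:2].astype(np.float32)))
p,X=cloud('wrist2');P=p.astype(int); z=X[...,2]
k=(P.max(-1)<60)&(z>.165)&(z<.195)&(abs(X[...,1]-.104)<.08)&(abs(X[...,0]-.544)<.08);q=X[k]
v,u=np.where(k);print('handle',len(q),q.mean(0),q.min(0),q.max(0),u.mean(),v.mean())
```

```text
[0.54085788 0.15878106 0.24974467] [ 1.07138387e+00 -2.95158396e+00  1.71015166e-04] [ 2.41531995e-01  4.36007614e-02  1.82203439e+00 -2.88287838e-04
  1.27751189e+00 -2.02557385e+00] 6.3667
187 [ 0.49547875 -0.02386099  0.17146683] ((0.49674612283706665, -0.02284356765449047), (0.01242618728429079, 0.04511532187461853), 85.87623596191406)
handle 765 [0.50915664 0.1459237  0.18282125] [0.50048712 0.13769661 0.16504079] [0.5191639  0.15657168 0.18775384] 337.7921568627451 192.65882352941176
```

View pics/c3.png

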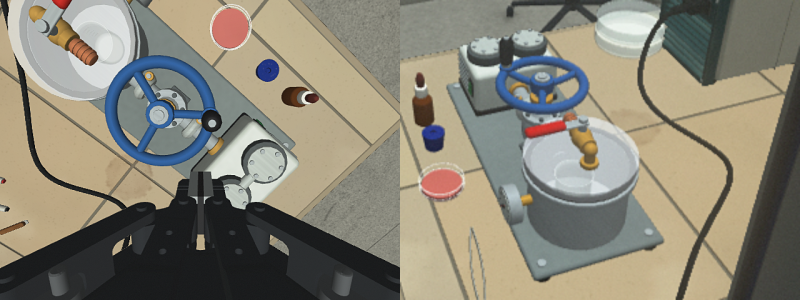

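Emit:
jog_arm(
  motion=[
    {"dx": 0, "dy": 0, "dz": -1.5, "turn": 0},
    {"dx": 0, "dy": 0, "dz": -2.5, "turn": 0},
    {"dx": 0, "dy": 0, "dz": -2.5, "turn": 0},
    {"dx": 0, "dy": 0, "dz": -2.0, "turn": 0},
    {"dx": 0, "dy": 0, "dz": -0.9, "turn": 0},
    {"dx": -0.3, "dy": 0, "dz": 0, "turn": 0},
    {"dx": -0.3, "dy": -0.05, "dz": 0, "turn": 0},
    {"dx": 0, "dy": 0, "dz": 0, "turn": 0},
    {"dx": 0, "dy": 0, "dz": 0, "turn": 0},
    {"dx": 0, "dy": 0, "dz": 0, "turn": 0},
  ],
)

```text
time: 7.3
tool_pos: [0.5365, 0.159, 0.1581]
tcp_rot: [-1.071, 2.95, -0.001]
wrist_force: [0.1, -0.3, -0.2]
width: 0.002
```

Emit:
jog_arm(
  motion=[
    {"dx": -0.1, "dy": -0.02, "dz": 0, "turn": 0},
    {"dx": -0.1, "dy": -0.02, "dz": 0, "turn": 0},
    {"dx": 0, "dy": 0, "dz": 0, "turn": 0},
    {"dx": 0, "dy": 0, "dz": 0, "turn": 0},
  ],
)

```text
time: 7.63
tool_pos: [0.5334, 0.1584, 0.1564]
tcp_rot: [-1.072, 2.953, -0.0]
wrist_force: [0.6, -0.0, 1.0]
width: -0.0
```

Emit:
jog_arm(
  motion=[
    {"dx": -0.1, "dy": -0.02, "dz": 0, "turn": 0},
    {"dx": 0, "dy": 0, "dz": 0, "turn": 0},
    {"dx": 0, "dy": 0, "dz": 0, "turn": 0},
  ],
)

```text
time: 7.88
tool_pos: [0.5323, 0.1581, 0.1562]
tcp_rot: [1.072, -2.953, -0.0]
wrist_force: [0.2, -0.5, -0.7]
width: 0.001
```

Emit:
jog_arm(
  motion=[
    {"dx": -0.1, "dy": -0.02, "dz": 0, "turn": 0},
    {"dx": 0, "dy": 0, "dz": 0, "turn": 0},
    {"dx": 0, "dy": 0, "dz": 0, "turn": 0},
  ],
)

```text
time: 8.13
tool_pos: [0.5313, 0.1579, 0.1563]
tcp_rot: [1.072, -2.953, 0.0]
wrist_force: [0.3, 0.1, -0.9]
width: -0.001
```

Emit:
jog_arm(
  motion=[
    {"dx": -0.1, "dy": -0.03, "dz": 0, "turn": 0},
    {"dx": 0, "dy": 0, "dz": 0, "turn": 0},
    {"dx": 0, "dy": 0, "dz": 0, "turn": 0},
  ],
)

```text
time: 8.38
tool_pos: [0.5304, 0.1576, 0.1563]
tcp_rot: [-1.072, 2.953, 0.0]
wrist_force: [-1.2, 0.8, -0.3]
width: -0.003
```

Emit:
jog_arm(
  motion=[
    {"dx": -0.1, "dy": -0.03, "dz": 0, "turn": 0},
    {"dx": 0, "dy": 0, "dz": 0, "turn": 0},
    {"dx": 0, "dy": 0, "dz": 0, "turn": 0},
  ],
)

```text
time: 8.63
tool_pos: [0.5295, 0.1574, 0.1563]
tcp_rot: [-1.072, 2.953, 0.0]
wrist_force: [0.2, 0.2, -0.3]
width: 0.002
```

Emit:
jog_arm(
  motion=[
    {"dx": -0.1, "dy": -0.03, "dz": 0, "turn": 0},
    {"dx": 0, "dy": 0, "dz": 0, "turn": 0},
    {"dx": 0, "dy": 0, "dz": 0, "turn": 0},
  ],
)

```text
time: 8.88
tool_pos: [0.5287, 0.1572, 0.1564]
tcp_rot: [-1.071, 2.952, 0.0]
wrist_force: [1.6, 1.2, -1.7]
width: 0.001
```

Emit:
jog_arm(
  motion=[
    {"dx": -0.1, "dy": -0.03, "dz": 0, "turn": 0},
    {"dx": 0, "dy": 0, "dz": 0, "turn": 0},
    {"dx": 0, "dy": 0, "dz": 0, "turn": 0},
  ],
)

```text
time: 9.13
tool_pos: [0.5274, 0.1568, 0.1564]
tcp_rot: [-1.072, 2.953, 0.0]
wrist_force: [2.2, 1.0, -1.4]
width: -0.004
```

Run:
```python
import numpy as np
a=np.radians(107.5+6*np.arange(0,58)); P=np.round(5.55*np.c_[np.cos(a),np.sin(a)],2); D=np.diff(P,axis=0)
for k in range(0,57,12): print(', '.join('{"dx": %.2f, "dy": %.2f, "dz": 0, "turn": 0}'%tuple(d) for d in D[k:k+12])); e=P[min(k+12,57)]/100+[.5438,.1039]; print(e)
```

```text
{"dx": -0.54, "dy": -0.20, "dz": 0, "turn": 0}, {"dx": -0.52, "dy": -0.26, "dz": 0, "turn": 0}, {"dx": -0.49, "dy": -0.31, "dz": 0, "turn": 0}, {"dx": -0.46, "dy": -0.36, "dz": 0, "turn": 0}, {"dx": -0.41, "dy": -0.41, "dz": 0, "turn": 0}, {"dx": -0.37, "dy": -0.45, "dz": 0, "turn": 0}, {"dx": -0.32, "dy": -0.48, "dz": 0, "turn": 0}, {"dx": -0.27, "dy": -0.52, "dz": 0, "turn": 0}, {"dx": -0.21, "dy": -0.54, "dz": 0, "turn": 0}, {"dx": -0.16, "dy": -0.56, "dz": 0, "turn": 0}, {"dx": -0.09, "dy": -0.57, "dz": 0, "turn": 0}, {"dx": -0.04, "dy": -0.58, "dz": 0, "turn": 0}
[0.4883 0.1044]
{"dx": 0.03, "dy": -0.58, "dz": 0, "turn": 0}, {"dx": 0.08, "dy": -0.58, "dz": 0, "turn": 0}, {"dx": 0.15, "dy": -0.56, "dz": 0, "turn": 0}, {"dx": 0.20, "dy": -0.54, "dz": 0, "turn": 0}, {"dx": 0.26, "dy": -0.52, "dz": 0, "turn": 0}, {"dx": 0.31, "dy": -0.49, "dz": 0, "turn": 0}, {"dx": 0.36, "dy": -0.46, "dz": 0, "turn": 0}, {"dx": 0.41, "dy": -0.41, "dz": 0, "turn": 0}, {"dx": 0.45, "dy": -0.37, "dz": 0, "turn": 0}, {"dx": 0.48, "dy": -0.32, "dz": 0, "turn": 0}, {"dx": 0.52, "dy": -0.27, "dz": 0, "tur
[... 950 characters left out ...]
 "turn": 0}, {"dx": -0.08, "dy": 0.58, "dz": 0, "turn": 0}, {"dx": -0.15, "dy": 0.56, "dz": 0, "turn": 0}, {"dx": -0.20, "dy": 0.54, "dz": 0, "turn": 0}, {"dx": -0.26, "dy": 0.52, "dz": 0, "turn": 0}, {"dx": -0.31, "dy": 0.49, "dz": 0, "turn": 0}
[0.589  0.1361]
{"dx": -0.36, "dy": 0.46, "dz": 0, "turn": 0}, {"dx": -0.41, "dy": 0.41, "dz": 0, "turn": 0}, {"dx": -0.45, "dy": 0.37, "dz": 0, "turn": 0}, {"dx": -0.48, "dy": 0.32, "dz": 0, "turn": 0}, {"dx": -0.52, "dy": 0.27, "dz": 0, "turn": 0}, {"dx": -0.54, "dy": 0.21, "dz": 0, "turn": 0}, {"dx": -0.56, "dy": 0.16, "dz": 0, "turn": 0}, {"dx": -0.57, "dy": 0.09, "dz": 0, "turn": 0}, {"dx": -0.58, "dy": 0.04, "dz": 0, "turn": 0}
[0.5443 0.1594]
```

Emit:
jog_arm(
  motion=[
    {"dx": -0.54, "dy": -0.2, "dz": 0, "turn": 0},
    {"dx": -0.52, "dy": -0.26, "dz": 0, "turn": 0},
    {"dx": -0.49, "dy": -0.31, "dz": 0, "turn": 0},
    {"dx": -0.46, "dy": -0.36, "dz": 0, "turn": 0},
    {"dx": -0.41, "dy": -0.41, "dz": 0, "turn": 0},
    {"dx": -0.37, "dy": -0.45, "dz": 0, "turn": 0},
    {"dx": -0.32, "dy": -0.48, "dz": 0, "turn": 0},
    {"dx": -0.27, "dy": -0.52, "dz": 0, "turn": 0},
    {"dx": -0.21, "dy": -0.54, "dz": 0, "turn": 0},
    {"dx": -0.16, "dy": -0.56, "dz": 0, "turn": 0},
    {"dx": -0.09, "dy": -0.57, "dz": 0, "turn": 0},
    {"dx": -0.04, "dy": -0.58, "dz": 0, "turn": 0},
  ],
)

```text
time: 10.13
tool_pos: [0.4879, 0.1037, 0.1561]
tcp_rot: [1.071, -2.952, -0.001]
wrist_force: [-0.9, 2.4, 1.9]
width: 0.001
```

Emit:
jog_arm(
  motion=[
    {"dx": 0.05, "dy": -0.55, "dz": 0, "turn": 0},
    {"dx": 0.1, "dy": -0.56, "dz": 0, "turn": 0},
    {"dx": 0.15, "dy": -0.56, "dz": 0, "turn": 0},
    {"dx": 0.2, "dy": -0.54, "dz": 0, "turn": 0},
    {"dx": 0.26, "dy": -0.52, "dz": 0, "turn": 0},
    {"dx": 0.31, "dy": -0.49, "dz": 0, "turn": 0},
    {"dx": 0.36, "dy": -0.46, "dz": 0, "turn": 0},
    {"dx": 0.41, "dy": -0.41, "dz": 0, "turn": 0},
    {"dx": 0.45, "dy": -0.37, "dz": 0, "turn": 0},
    {"dx": 0.48, "dy": -0.32, "dz": 0, "turn": 0},
    {"dx": 0.52, "dy": -0.27, "dz": 0, "turn": 0},
    {"dx": 0.54, "dy": -0.21, "dz": 0, "turn": 0},
  ],
)

```text
time: 11.13
tool_pos: [0.5271, 0.0509, 0.156]
tcp_rot: [1.071, -2.952, 0.001]
wrist_force: [-2.8, -0.7, -0.9]
width: -0.001
```

Emit:
jog_arm(
  motion=[
    {"dx": 0.56, "dy": -0.16, "dz": 0, "turn": 0},
    {"dx": 0.57, "dy": -0.09, "dz": 0, "turn": 0},
    {"dx": 0.58, "dy": -0.04, "dz": 0, "turn": 0},
    {"dx": 0.58, "dy": 0.03, "dz": 0, "turn": 0},
    {"dx": 0.58, "dy": 0.08, "dz": 0, "turn": 0},
    {"dx": 0.56, "dy": 0.15, "dz": 0, "turn": 0},
    {"dx": 0.54, "dy": 0.2, "dz": 0, "turn": 0},
    {"dx": 0.52, "dy": 0.26, "dz": 0, "turn": 0},
    {"dx": 0.49, "dy": 0.31, "dz": 0, "turn": 0},
    {"dx": 0.46, "dy": 0.36, "dz": 0, "turn": 0},
    {"dx": 0.41, "dy": 0.41, "dz": 0, "turn": 0},
    {"dx": 0.37, "dy": 0.45, "dz": 0, "turn": 0},
  ],
)

```text
time: 12.13
tool_pos: [0.5897, 0.0717, 0.1563]
tcp_rot: [-1.072, 2.953, -0.001]
wrist_force: [-1.3, -2.2, -1.6]
width: 0.005
```

Emit:
jog_arm(
  motion=[
    {"dx": 0.28, "dy": 0.48, "dz": 0, "turn": 0},
    {"dx": 0.23, "dy": 0.5, "dz": 0, "turn": 0},
    {"dx": 0.18, "dy": 0.52, "dz": 0, "turn": 0},
    {"dx": 0.14, "dy": 0.56, "dz": 0, "turn": 0},
    {"dx": 0.09, "dy": 0.57, "dz": 0, "turn": 0},
    {"dx": 0.04, "dy": 0.58, "dz": 0, "turn": 0},
    {"dx": -0.03, "dy": 0.58, "dz": 0, "turn": 0},
    {"dx": -0.08, "dy": 0.58, "dz": 0, "turn": 0},
    {"dx": -0.15, "dy": 0.56, "dz": 0, "turn": 0},
    {"dx": -0.2, "dy": 0.54, "dz": 0, "turn": 0},
    {"dx": -0.26, "dy": 0.52, "dz": 0, "turn": 0},
    {"dx": -0.31, "dy": 0.49, "dz": 0, "turn": 0},
  ],
)

```text
time: 13.13
tool_pos: [0.5885, 0.1367, 0.1566]
tcp_rot: [-1.072, 2.952, -0.0]
wrist_force: [1.7, -3.5, -1.0]
width: 0.0
```

Emit:
jog_arm(
  motion=[
    {"dx": -0.36, "dy": 0.46, "dz": 0, "turn": 0},
    {"dx": -0.41, "dy": 0.41, "dz": 0, "turn": 0},
    {"dx": -0.45, "dy": 0.37, "dz": 0, "turn": 0},
    {"dx": -0.48, "dy": 0.32, "dz": 0, "turn": 0},
    {"dx": -0.52, "dy": 0.27, "dz": 0, "turn": 0},
    {"dx": -0.54, "dy": 0.21, "dz": 0, "turn": 0},
    {"dx": -0.5, "dy": 0.13, "dz": 0, "turn": 0},
    {"dx": -0.4, "dy": 0.06, "dz": 0, "turn": 0},
    {"dx": -0.3, "dy": 0.02, "dz": 0, "turn": 0},
    {"dx": 0, "dy": 0, "dz": 0, "turn": 0},
    {"dx": 0, "dy": 0, "dz": 0, "turn": 0},
  ],
)

```text
time: 14.05
tool_pos: [0.548, 0.1586, 0.1562]
tcp_rot: [1.071, -2.952, -0.001]
wrist_force: [1.4, 0.8, 0.2]
width: -0.001
```

Emit:
jog_arm(
  motion=[
    {"dx": -0.25, "dy": 0.03, "dz": 0, "turn": 0},
    {"dx": -0.25, "dy": 0.02, "dz": 0, "turn": 0},
    {"dx": -0.25, "dy": 0.01, "dz": 0, "turn": 0},
    {"dx": -0.25, "dy": 0, "dz": 0, "turn": 0},
    {"dx": -0.2, "dy": -0.03, "dz": 0, "turn": 0},
    {"dx": -0.15, "dy": -0.03, "dz": 0, "turn": 0},
    {"dx": -0.1, "dy": -0.02, "dz": 0, "turn": 0},
    {"dx": -0.1, "dy": -0.02, "dz": 0, "turn": 0},
    {"dx": 0, "dy": 0, "dz": 0, "turn": 0},
    {"dx": 0, "dy": 0, "dz": 0, "turn": 0},
  ],
)

```text
time: 14.88
tool_pos: [0.5329, 0.1582, 0.1562]
tcp_rot: [1.071, -2.952, -0.0]
wrist_force: [1.0, 1.0, -0.1]
width: 0.001
```

Run:
```python
from h import *
s=bot.read_state(); print(s['tool_pos'],s['wrist_force'],s['time'])
```

```text
[0.5329411  0.15821066 0.1561523 ] [ 1.00312068  1.03080814 -0.10086463] 14.8833
```

Emit:
jog_arm(
  motion=[
    {"dx": -0.1, "dy": -0.02, "dz": 0, "turn": 0},
    {"dx": -0.1, "dy": -0.02, "dz": 0, "turn": 0},
    {"dx": -0.1, "dy": -0.03, "dz": 0, "turn": 0},
    {"dx": -0.05, "dy": -0.01, "dz": 0, "turn": 0},
    {"dx": 0, "dy": 0, "dz": 0, "turn": 0},
    {"dx": 0, "dy": 0, "dz": 0, "turn": 0},
    {"dx": 0, "dy": 0, "dz": 0, "turn": 0},
  ],
)

```text
time: 15.47
tool_pos: [0.5296, 0.1574, 0.1562]
tcp_rot: [1.071, -2.953, -0.0]
wrist_force: [0.8, -0.0, -0.3]
width: -0.001
```

Emit:
jog_arm(
  motion=[
    {"dx": 0.5, "dy": 0.05, "dz": 0, "turn": 0},
    {"dx": 0.63, "dy": 0.08, "dz": 0, "turn": 0},
    {"dx": 0, "dy": 0, "dz": 1.5, "turn": 0},
    {"dx": 0, "dy": 0, "dz": 3.0, "turn": 0},
    {"dx": 0, "dy": 0, "dz": 3.0, "turn": 0},
    {"dx": 0, "dy": 0, "dz": 1.86, "turn": 0},
    {"dx": 0, "dy": 0, "dz": 0, "turn": 0},
    {"dx": 0, "dy": 0, "dz": 0, "turn": 0},
    {"dx": 0, "dy": 0, "dz": 0, "turn": 0},
    {"dx": 0, "dy": 0, "dz": 0, "turn": 0},
  ],
)

```text
time: 16.3
tool_pos: [0.54, 0.1584, 0.2477]
tcp_rot: [1.07, -2.95, -0.001]
wrist_force: [-0.8, 0.3, 0.4]
width: 0.001
```

Run:
```python
from h import *
s=bot.read_state(); print(s['tool_pos'],s['wrist_force'],s['time'])
for n in('wrist','side','top'): snap(n,n+'3')
for f in('wrist2','wrist3'):
    p,X=cloud(f);P=p.astype(int); z=X[...,2]
    k=(P.max(-1)<60)&(z>.165)&(z<.195)&(abs(X[...,1]-.104)<.08)&(abs(X[...,0]-.544)<.08);q=X[k]
    t=X[k&(z>.182)].mean(0); v,u=np.where(k);print(f,len(q),q.mean(0),t,np.degrees(np.arctan2(t[1]-.1039,t[0]-.5438)),u.mean(),v.mean())
    r,g,b=P[...,0],P[...,1],P[...,2]
    w=((b>r+50)&(z>.125)&(z<.2)&(np.hypot(X[...,0]-.5438,X[...,1]-.1039)<.047)&(np.hypot(X[...,0]-.5438,X[...,1]-.1039)>.022)); q=X[w]
    a=np.arctan2(q[:,1]-.1039,q[:,0]-.5438); print('spoke phase',np.degrees(np.angle(np.exp(3j*a).mean())/3),len(q))
a=[cv2.imread(f'pics/wrist{i}.png') for i in(2,3)]
cv2.imwrite('pics/c4.png',cv2.resize(np.hstack([a[0][60:300,100:500],a[1][60:300,100:500]]),(800,240)))
cv2.imwrite('pics/c5.png',cv2.resize(cv2.imread('pics/side3.png')[200:440,230:550],(800,600)))
```

```text
[0.54003115 0.15841827 0.24771355] [-0.75449848  0.3359412   0.39214436] 16.3
wrist2 765 [0.50915664 0.1459237  0.18282125] [0.5098063  0.14685204 0.1847644 ] 128.35928378268147 337.7921568627451 192.65882352941176
spoke phase 8.261804649084208 1427
wrist3 776 [0.50924226 0.14596791 0.18281437] [0.50990488 0.14696365 0.18485087] 128.20605064350616 337.3556701030928 195.15592783505156
spoke phase 8.070405831730813 1435
```

View pics/c4.png

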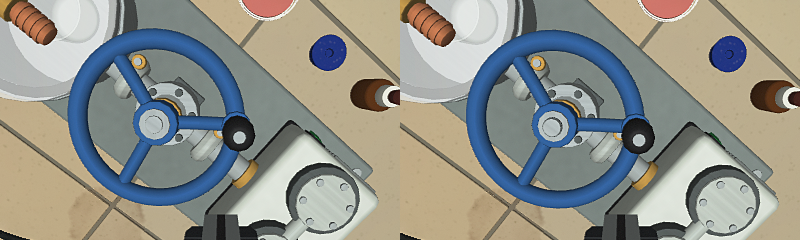

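View pics/c5.png

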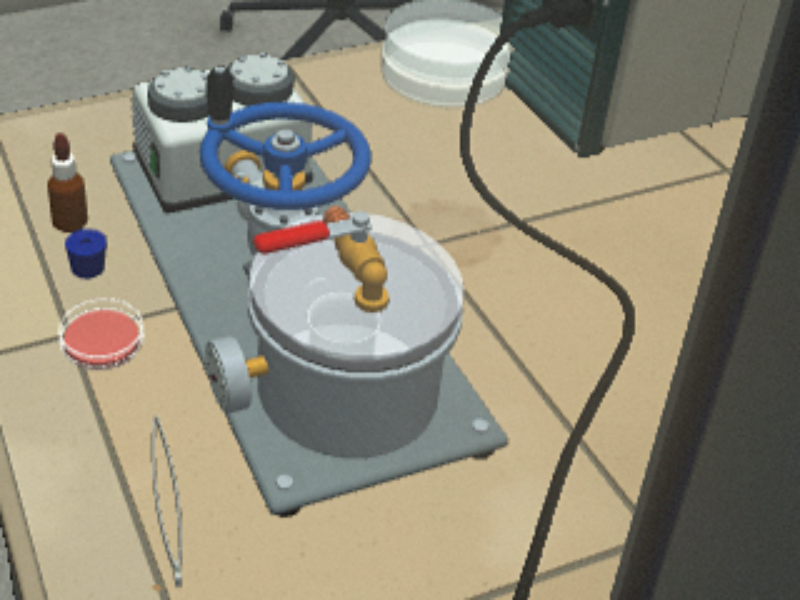

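The handle stands at (238,134) in the before crop and (638,134), the same place, in the after crop. The side view shows the lever across the pipe pointing at the robot, and the loose items look undisturbed. I'm handing in.

```bash
python3 -c "
from workcell import bot
print(bot.finish_job())"
```

```text
the job is handed in; nothing more can be done
None
```

The vent lever is shut against its stop, and after that the hand wheel was opened one full turn. I used closed fingers throughout and only pushed. The job was handed in at about 16.5 s, with the fingers about 60 mm above the handle and touching nothing.

- **Lever:** I pushed it round until the force rose to about 18 N while it barely moved any further. The side camera then showed it across the pipe, with its end toward the robot.
- **Wheel:** I pushed the handle anticlockwise all the way round, and the force stayed at about 4 N or less during the push. The fingers ended within 0.4 mm of where they first touched the handle.
- **Full turn check:** wrist pictures taken before and after put the handle at 128.4° and 128.2°, and the spokes at 8.3° and 8.1°. So it is one turn to within about 0.2°, very slightly short if anything.
- **Loose items:** the bottle, stopper, dish and tweezers look undisturbed in the last side picture. I judged this by eye and did not measure it.

One move call was rejected for its format before anything moved. No check failed or disagreed.

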